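# Half-light check with the tall glass standard

### The arm

A 6-joint arm with a two-finger parallel gripper is mounted at the origin on the work surface. World frame = base frame: x ahead of the robot, y to its left, z up, the work surface at z = 0. Lengths are in m, angles in rad, forces in N, time in s.
With the tool pointing down it reaches from about 0.35 to 0.775 m from the base axis. Payload 7.3 kg.
Tool frame: the origin (TCP) lies between the finger pads; the fingertips stand 25 mm ahead of it and the grasp point (between the pads) lies 6 mm ahead of it; y points along the fingers, z is the direction in which the jaws open and shut, and the axes are right-handed (so a half turn about y gives the same grasp; the last joint's range is limited). The gripper opens to 92 mm and grips with 3 to 60 N. Pads are 19 mm wide; open, the fingers measure 130 mm over their backs; the gripper's body (75 mm by 190 mm) begins 47 mm behind the grasp point.
Start: joints at [-1.323, 0.342, 1.524, -0, 1.275, -0.146], TCP at [0.201, -0.485, 0.252] pointing down, gripper open.
Joint ranges: [-2.53, 2.53], [-0.77, 2.02], [0.04, 2.7], [-1, 4.14], [0.28, 2.66], [-3.11, 3.11]. Speed limits (rad/s): [2.57, 2.57, 3.14, 3.14, 3.14, 3.14].

### API

Orientations are given as [roll, pitch, yaw] about the fixed x, y, z axes, in that order (R = Rz(yaw) Ry(pitch) Rx(roll)).
In Python, from cell import sensors, read_camera, hand_in gives the robot as it stands. The module is installed in compiled form; this text tells all that it offers.
- The arm moves only by the tool send_rows, never from a script. Its argument "motion" is a list that holds one entry, the list of rows, each a list of 4 numbers: the shift along the tool's x, y, z in m, then the turn about the tool's y in degrees. In form: [[[tx, ty, tz, twist], ...]]. A call has 1 to 8 rows; each row is the pose to reach, as a shift and turn from the pose measured when the call began, along the tool's axes at that moment; what a row does not reach only later rows make up. A row lasts 1/10 s, in which the tool goes at most 50 mm and 8.59 degrees, less where a joint would pass 70% of its speed; a pose out of reach is approached as far as the arm can. A call with a gripper value outside its range is refused whole. "gripper" is the opening, from 0 (shut) to 1 (fully open), set as the call begins (left out, the last holds). The fingers move at their own pace and stop on an object; "grip_force" is the grip in N (left out, the last holds). Time passes only in rows, so rows that repeat a pose let the fingers close. It gives the time, the measured TCP pose, the force and the opening at its end, in the units of the state.
- sensors.observe(): the state, without advancing time (a new reading comes with each control period).
- read_camera(name): name is "side" or "top"; returns a dict with "frame" (384x512x3 uint8, red, green, blue), "fx", "fy", "cx", "cy" (pixels), "distortion" ([k1, k2, p1, p2, k3] as OpenCV has them; the pictures are not rectified), "extrinsics" (4x4, takes a point from world to camera coordinates). Camera axes: x right, y up, looking along -z (the intrinsics and any distortion apply to the point x, -y, -z); pixel columns grow to the right and rows downward; lengths in m; the calibration is good to about 2 mm. A picture is of the moment at which its call begins. There is no depth.
- hand_in(): hands the job in, once; it reports no verdict.
The state is a dict: "time": time; "qpos": joint angles; "qvel": joint speeds; "joint_efforts": joint torques, N m; "tool_pos": TCP position; "tool_rot": TCP orientation; "contact_force": force on the tool from outside, world axes, zero at the start; "torque": the same for the moment, N m; "opening": finger opening in m.
Only numpy, scipy, OpenCV 4.12 (cv2) and the standard library are available. Lean on these libraries where they do the work, as an engineer would, in place of code of your own. Each camera call takes 0.05 s, during which the arm holds its last target.

### The job

Do the half-light check of the bench photometer: take the tall capped glass standard from the compartment tray and seat it upright, fully down, in the photometer's round sample well, with the shutter still shut. Then take the tab of the sprung shutter, slide it against its spring to half travel and hold it there, never letting it go much past half. Finish while still holding the shutter at half, and leave the other things in the tray and the beaker as they are.

Things in the scene. Friction and masses are not known exactly. Their poses are not given: they have to be found in the camera images.
- tall_standard_center (a point): centre (half-way up) of the tall standard to take: upright solid glass cylinder with black screw cap, 25 mm diameter all the way up, 76 mm tall (cap: top 22 mm), about 70 g, loose on the floor of one of the tray's compartments (which one varies). z is up along it. Gripped 55 to 65 mm above its foot, the fingers clear the short standards and, later, the well block
- tray: fixed white compartment tray, 190 (its x) x 130 (its y) x 26 mm high, walls 4 mm, floor 4 mm thick; origin at the centre of its underside. Six compartments in 3 rows along x and 2 along y, centres at x = -62, 0, 62 mm and y = -31.5, 31.5 mm. Its walls are far lower than the standards
- short_a_center (a point): centre of a short standard in the tray, like the tall one (25 mm diameter, black cap) but only 50 mm tall; leave it in its compartment
- short_b_center (a point): centre of another short standard in the tray, 50 mm tall; leave it
- short_c_center (a point): centre of the third short standard in the tray, 50 mm tall; leave it
- stopper_center (a point): centre of a dark rubber stopper in the tray, tapered, 28 mm diameter at the top, 28 mm tall; leave it
- photometer: fixed bench photometer on a 120 (x) x 350 mm (y) rail; origin: centre of its underside, y along the light beam, z up. Along y, tops in mm: finned lamp house y 72..170, top 100; steel shutter frame y -12..12, x -46..76, top 80; white scale strip y -30..-12, top 83; aluminium well block 56 x 56 at y -100, collar's top 70; detector y -135..-184, top 66; spring barrel x 76..136, top 66
- well_mouth (a point): centre of the well's round mouth, 70 mm above the bench, level with the rim of a flared collar on the aluminium well block: the collar narrows from 40 mm at this level to 30 mm at 8 mm below it, then a plain bore of 30 mm goes on to the bottom, 34 mm below this point. A standard seated on its bottom has its foot 34 mm below this point; the tall one then stands 42 mm proud with its centre 4 mm above this point
- shutter_tab (a point): centre of the shutter's upright ribbed aluminium tab: 12 mm thick along the photometer's x (sliding direction), 30 mm wide along its y, from 86 to 128 mm above the bench (this point: 108). Axes as the photometer's. Take it from above, a finger before and one behind it along x. Shut, it stands 20 mm to the -x side of half_mark; it slides straight along the photometer's +x
- half_mark (a point): fixed point on top of the shutter frame (80 mm above the bench), at the long middle mark of the white scale strip: at half travel the tab stands over this point, its thin black pointer at the long mark. The strip's end marks, 20 mm to either side along the photometer's x, are shut and fully open
- shutter (a joint): travel of the shutter in m: 0 shut, 0.020 half, 0.040 fully open (end stop); grows as the tab slides along the photometer's +x. A spring shuts it when let go: about 3 N when shut, 7.5 N at half, 12 N fully open, plus 0.4 N of friction
- beaker: empty glass beaker, 68 mm diameter, 85 mm tall, far side of the bench; leave it
There are look-alikes about, which are no part of the job. What is shaped like the part that bears tall_standard_center but blue or pink is not meant.

How it is judged:
By the outcome, as a careful person would: the job done as asked, in the order asked, and still so for the second after the job is handed in, while the arm keeps its last pose, push and grip.
It also fails if it takes over 51 s, if anything falls off the work surface, if the arm or the gripper's body presses on something with over 40 N, if the wrist force passes 120 N, or if a joint passes its speed limit or range.

## Working session

There is one attempt and no reset: what is moved stays moved. The work goes in short steps, Python scripts to look and compute and a tool call to move; the robot and the scene stay as the last step left them, time stands still between calls to the robot, and variables do not carry over. Pictures are saved under pics/ and viewed, and the job is handed in when it is done.

Besides the shell and the picture viewer there is one more tool, called after ">>>" as name(argument=value, ...) on one line, values as JSON. send_rows: Moves the arm, as the interface text tells. Its arguments: {"type":"object","properties":{"motion":{"type":"array"},"gripper":{"type":"number"},"grip_force":{"type":"number"}},"required":["motion"]}

```bash
mkdir -p pics; cat > h.py <<'E'
import numpy as np, cv2
from cell import sensors, read_camera
def save(n):
    c=read_camera(n); return c
def K(c): return np.array([[c['fx'],0,c['cx']],[0,c['fy'],c['cy']],[0,0,1]]),np.array(c['distortion'])
def ray(c,u,v):
    k,d=K(c); p=cv2.undistortPoints(np.array([[[u,v]]],float),k,d)[0,0]
    E=np.array(c['extrinsics']);R=E[:3,:3];t=E[:3,3]
    return -R.T@t, R.T@np.array([p[0],-p[1],-1.])
def plane(c,u,v,z):
    o,d=ray(c,u,v); return o+d*(z-o[2])/d[2]
def proj(c,P):
    k,d=K(c);E=np.array(c['extrinsics']);q=E[:3,:3]@np.array(P,float)+E[:3,3]
    return cv2.projectPoints(np.array([[q[0],-q[1],-q[2]]]),np.zeros(3),np.zeros(3),k,d)[0][0,0]
E
python3 - <<'E'
from h import *
import pickle
for n in ("top","side"):
    c=read_camera(n); pickle.dump(c,open(n+'0.pkl','wb'))
    cv2.imwrite(f'pics/{n}0.png',cv2.resize(c['frame'][...,::-1],(800,600),interpolation=cv2.INTER_CUBIC))
    print(n,c['fx'],c['distortion'],ray(c,256,192))
print(sensors.observe())
E
```

```text
top 458.5329765319162 [-0.14504225  0.          0.          0.          0.        ] (array([ 0.47985628, -0.06482493,  1.29122921]), array([ 0.03655026, -0.00348491, -0.99949514]))
side 421.39873392816247 [-0.12053077  0.          0.          0.          0.        ] (array([ 0.41682443, -0.86011851,  0.53670668]), array([ 0.14714313,  0.87126159, -0.46850846]))
{'time': 0.1, 'qpos': array([-1.32294836e+00,  3.42663881e-01,  1.52487480e+00, -8.72084095e-06,
        1.27537965e+00, -1.46003020e-01]), 'qvel': array([-0.00010502, -0.00075379, -0.00369153,  0.00099822, -0.0003707 ,
        0.00073815]), 'joint_efforts': array([ 2.07815472e-03, -4.32004666e+01, -2.44695532e+01,  7.18344259e-02,
        5.25776634e-02, -4.29837269e-05]), 'tool_pos': array([ 0.20140914, -0.48450141,  0.2511251 ]), 'tool_rot': array([-1.57210911e+00,  1.84614912e-04, -2.74773924e+00]), 'contact_force': array([-0.81840052, -0.21345503, -0.00994777]), 'torque': array([ 0.00172371,  0.03571561, -0.005068  ]), 'opening': 0.09206927972131608}
```

View pics/top0.png

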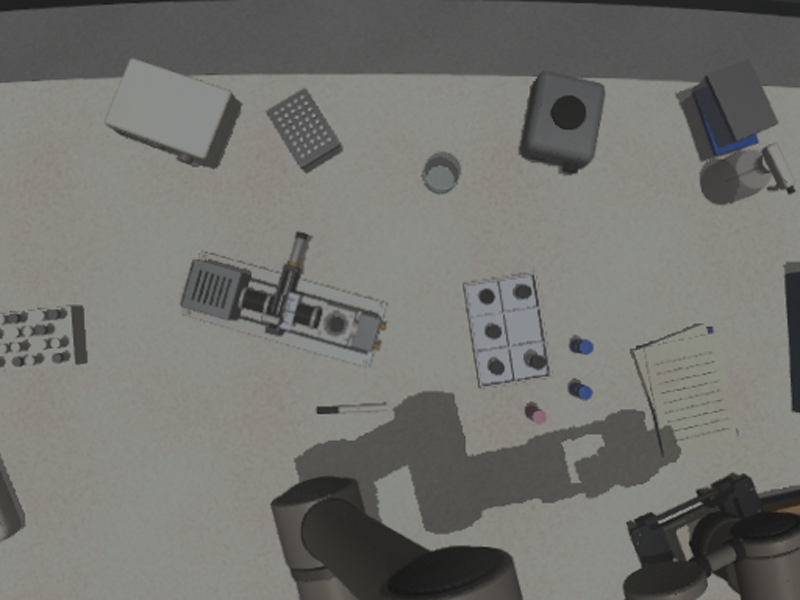

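View pics/side0.png

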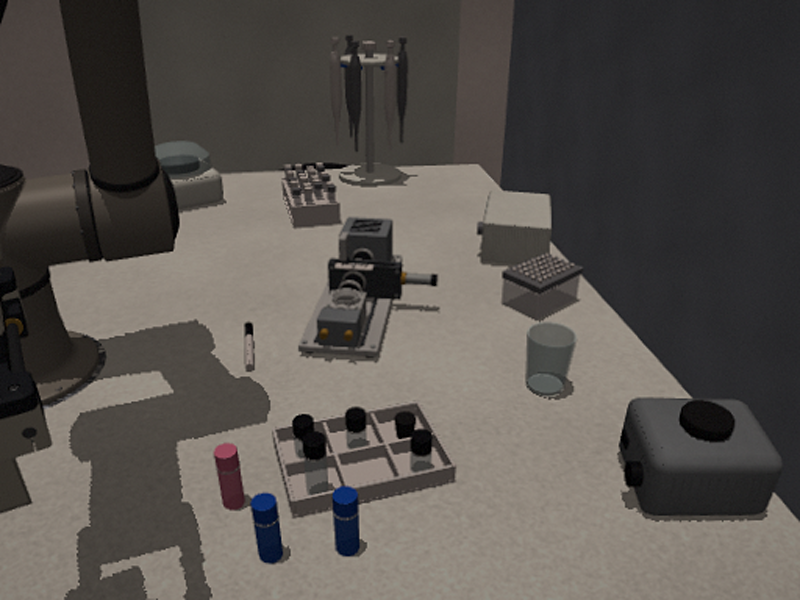

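The tall standard is at about (537,360) in top and (315,445) in side, in the tray corner nearest the robot and the side camera. The photometer's well is at about (337,323) in top and its frame at about (290,300). I'll zoom in on both.

```bash
python3 - <<'E'
from h import *
import pickle
def crop(n,name,u0,v0,u1,v1,s):
    c=pickle.load(open(n+'0.pkl','rb'));f=c['frame'][v0:v1,u0:u1,::-1]
    f=cv2.convertScaleAbs(f,alpha=1.4)
    cv2.imwrite(f'pics/{name}.png',cv2.resize(f,None,fx=s,fy=s,interpolation=cv2.INTER_CUBIC))
crop('top','t_tray',285,165,365,255,6)
crop('top','t_ph',110,140,260,240,5)
crop('side','s_ph',185,130,295,235,5)
crop('side','s_tray',165,250,300,330,5)
E
```

```text
(no output)
```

View pics/t_tray.png

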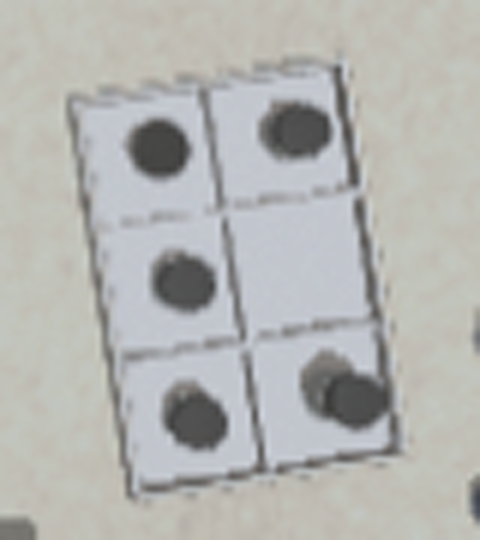

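View pics/t_ph.png

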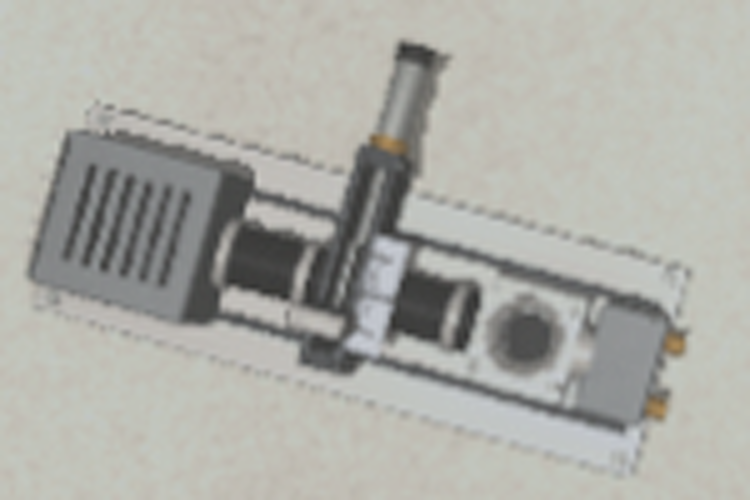

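View pics/s_ph.png

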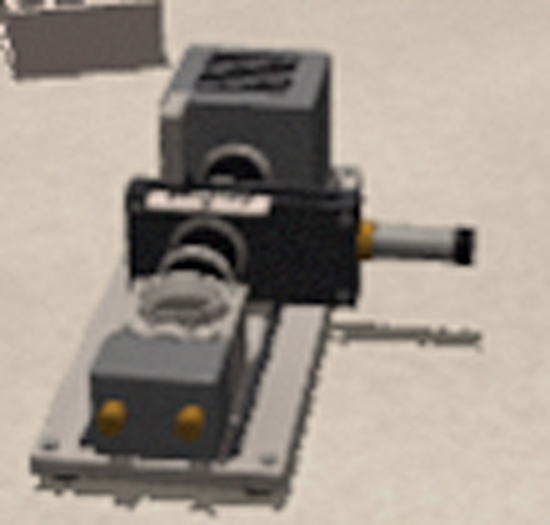

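View pics/s_tray.png

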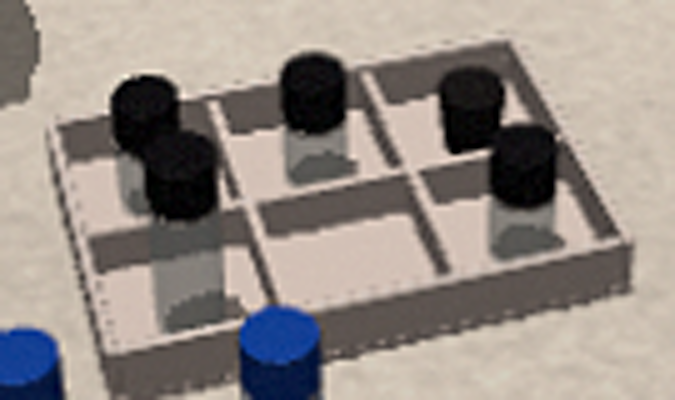

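```bash
python3 - <<'E'
from h import *
import pickle
T=pickle.load(open('top0.pkl','rb'));S=pickle.load(open('side0.pkl','rb'))
def P(c,off,s,x,y,z): return plane(c,(x+.5)/s-.5+off[0],(y+.5)/s-.5+off[1],z)[:2]
pt=lambda x,y,z:P(T,(110,140),5,x,y,z)
ps=lambda x,y,z:P(S,(185,130),5,x,y,z)
# cap by mask, top
def blob(c,u0,v0,u1,v1,thr):
    g=cv2.cvtColor(c['frame'],cv2.COLOR_RGB2GRAY)[v0:v1,u0:u1]
    m=(g<thr).astype(np.uint8);n,l,st,ce=cv2.connectedComponentsWithStats(m)
    for i in range(1,n):
        if st[i,4]>20: yield st[i],ce[i]+[u0,v0]
for s,ce in blob(T,333,223,352,238,75): print('cap',s,ce,plane(T,*ce,.08))
r=lambda a:np.round(a,4)
print('tall cap top', r(P(T,(285,165),6,357,401,.08)), 'glass foot side',)
for s,ce in blob(S,193,275,210,295,45): print('capside',s,ce,plane(S,*ce,.069))
print('tray corners',[r(P(T,(285,165),6,*q,.026)) for q in((70,97),(340,62),(400,452),(132,495))])
print('rail',[r(pt(*q,.012)) for q in((95,105),(690,268),(630,475),(35,300))])
print('lamp',[r(pt(*q,.1)) for q in((68,132),(222,166),(185,322),(30,278))])
print('strip',[r(pt(*q,.083)) for q in((375,235),(410,240),(378,355),(345,348))])
print('det',[r(pt(*q,.066)) for q in((608,300),(668,318),(640,425),(577,400))])
print('well top',r(pt(523,335,.07)),'side',r(ps(183,303,.07)))
print('tab top',r(pt(317,320,.128)))
E
```

```text
cap [ 3  4 14  9 92] [342.69565217 230.85869565] [ 0.42164074 -0.2994723   0.08      ]
tall cap top [ 0.4201 -0.3032] glass foot side
capside [  0   0  16  20 265] [200.37735849 284.15849057] [ 0.41766501 -0.3043618   0.069     ]
tray corners [array([ 0.5577, -0.1806]), array([ 0.5745, -0.3065]), array([ 0.3938, -0.334 ]), array([ 0.3745, -0.2093])]
rail [array([0.6139, 0.2913]), array([ 0.5232, -0.0459]), array([ 0.4078, -0.0129]), array([0.5035, 0.3238])]
lamp [array([0.5904, 0.281 ]), array([0.5726, 0.1983]), array([0.4909, 0.2167]), array([0.5134, 0.2999])]
strip [array([0.5376, 0.1197]), array([0.535 , 0.1011]), array([0.4742, 0.1175]), array([0.4778, 0.1351])]
det [array([ 0.5041, -0.0029]), array([ 0.4946, -0.035 ]), array([ 0.4375, -0.0203]), array([0.4507, 0.0133])]
well top [0.4852 0.0421] side [0.4828 0.0283]
tab top [0.492  0.1421]
```

```bash
python3 - <<'E'
from h import *
import pickle
def crop(n,name,u0,v0,u1,v1,s):
    c=pickle.load(open(n+'0.pkl','rb'));f=c['frame'][v0:v1,u0:u1,::-1]
    f=cv2.convertScaleAbs(f,alpha=1.5)
    cv2.imwrite(f'pics/{name}.png',cv2.resize(f,None,fx=s,fy=s,interpolation=cv2.INTER_LINEAR))
crop('top','t_ph2',165,180,245,230,10)
crop('side','s_ph2',205,140,260,200,10)
E
```

```text
(no output)
```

View pics/t_ph2.png

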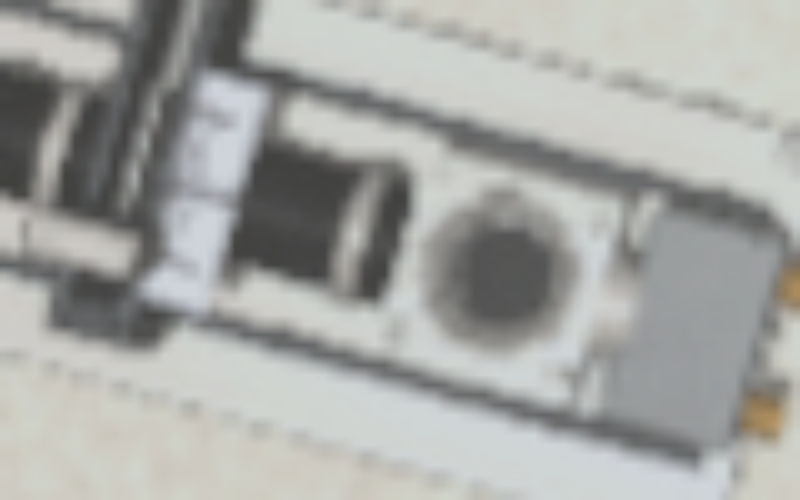

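View pics/s_ph2.png

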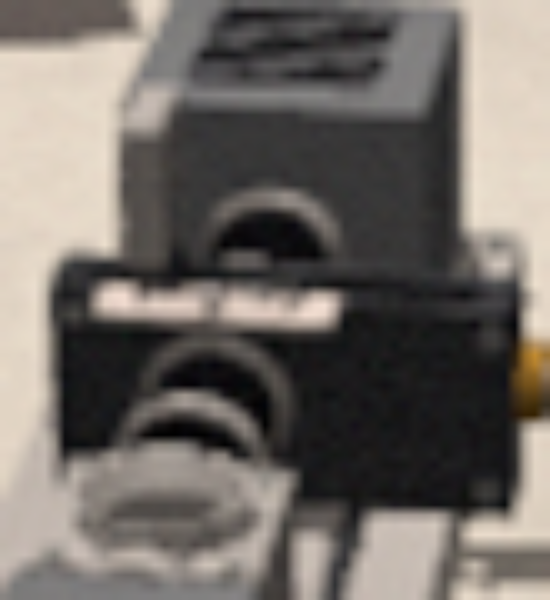

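```bash
cat >> h.py <<'E'
from scipy.spatial.transform import Rotation as Ro
def plan(x,y,z,phi=None):
    "tcp target world, jaw axis angle deg"
    s=sensors.observe(); R=Ro.from_euler('xyz',s['tool_rot']).as_matrix()
    d=R.T@(np.array([x,y,z])-s['tool_pos'])
    cur=np.degrees(np.arctan2(R[1,2],R[0,2])); tw=None
    if phi is not None: tw=-((phi-cur+90)%180-90)
    print('t=%.2f'%s['time'],'pos',s['tool_pos'].round(4),'jaw',cur.round(2),'tooly',R[:,1].round(3),'F',s['contact_force'].round(2),'op',round(s['opening'],4),'q',s['qpos'].round(2))
    print('MOVE',d.round(4),'twist',None if tw is None else round(tw,2))
E
python3 - <<'E'
from h import *
import pickle
T=pickle.load(open('top0.pkl','rb'));S=pickle.load(open('side0.pkl','rb'))
g=cv2.cvtColor(T['frame'],cv2.COLOR_RGB2GRAY)
print(g[222:242,330:354])
c=np.array
# photometer fit
M=[];W=[]
pt=lambda x,y,z:plane(T,(x+.5)/5-.5+110,(y+.5)/5-.5+140,z)[:2]
for q,m in zip(((95,105),(690,268),(630,475),(35,300)),((60,175),(60,-175),(-60,-175),(-60,175))): M.append(m);W.append(pt(*q,.012))
for q,m in zip(((608,300),(577,400)),((0,-135),)*2): pass
M.append((0,-100));W.append(plane(T,215.1,206.9,.07)[:2])
lm=[pt(*q,.1) for q in((68,132),(222,166),(185,322),(30,278))]
M.append((0,121));W.append(np.mean(lm,0))
st=[pt(*q,.083) for q in((375,235),(410,240),(378,355),(345,348))]
M.append((0,-21));W.append(np.mean(st,0))
M=c(M)/1e3;W=c(W);mc,wc=M.mean(0),W.mean(0)
R,_=Ro.align_vectors(np.c_[W-wc,0*W[:,:1]],np.c_[M-mc,0*M[:,:1]])
yaw=R.as_euler('xyz')[2];A=R.as_matrix()[:2,:2];t=wc-A@mc
print('yaw',np.degrees(yaw),'orig',t,'res mm',((W-M@A.T-t)*1e3).round(1).tolist())
well=A@[0,-.1]+t;tab=A@[-.02,0]+t;half=t
print('well',well,'tab',tab,'proj well top',proj(T,[*well,.07]),'side',proj(S,[*well,.07]),'tab side z128/86',proj(S,[*tab,.128]),proj(S,[*tab,.086]),'tabtop',proj(T,[*tab,.128]))
print('half side',proj(S,[*(A@[0,-.021]+t),.083]),'top',proj(T,[*(A@[0,-.021]+t),.083]))
E
```

```text
[[141 141 141 141 140 141 141 141 141 142 142 142 141 141 141 141 140 124
   73 109 134 134 134 136]
 [142 141 141 141 141 141 142 140 114 113 117 141 141 141 141 141 141 130
   66  97 138 136 136 135]
 [141 142 142 141 142 141 139 113  91  91  93 113 117 142 141 141 142 130
   66  92 140 137 135 135]
 [141 141 141 141 141 140 112  90  91  91  90  91  94 118 142 141 142 130
   71  92 138 129 136 134]
 [140 141 141 141 141 112  91  84  81  80  82  83  83  89 133 141 141 130
   73  93 135 125 137 136]
 [141 141 141 141 139  91  83  75  73  72  69  65  59  62  88  95 105 114
   77  86 126 132 136 135]
 [141 141 141 141 139  87  76  71  73  79  52  51  54  55  55  55  64  85
   95  75 111 136 136 133]
 [141 142 141 141 139  80  72  72  71  60  46  57  57  56  57  55  54  60
   74  67 101 138 136 134]
 [141 142 141 141 139 103  72  73  80  46  47  58  58  57  55  56  54  55
   55  58  97 139 136 135]
 [141 141 141 141 140 114  72  74  85  46  49  57  57  56  56  56  55  55
   54  56  96 137 129 136]
 [141 141 141 142 140 131  86  73  74  46  49  58  57  56  56  56  55  55
   55  57  97 13
[... 680 characters left out ...]
41 141 141
  130  96  74 102 138 135]
 [142 141 141 141 140 140 141 141 141 141 135 103 104 102  97  93  91  88
   81  67  76  95 122 136]
 [141 141 141 141 141 138 105 104  99  95  90  73  65  72  82  94 118 131
  132 132 133 133 130 129]]
yaw -15.505013778744068 orig [0.51154822 0.13760196] res mm [[-2.2, 1.1], [0.6, 1.2], [0.9, 2.1], [3.0, 1.5], [-0.4, -1.6], [-2.1, -5.2], [0.2, 1.0]]
well [0.48481595 0.04124125] tab [0.49227608 0.14294841] proj well top [214.50429518 206.74764245] side [221.5396333  187.67570455] tab side z128/86 [220.31584379 149.22566613] [220.7537796  164.23803084] tabtop [172.67187102 203.50426011]
half side [226.99271821 169.07699501] top [185.36828882 198.57752849]
```

```bash
python3 - <<'E'
from h import *
import pickle
T=pickle.load(open('top0.pkl','rb'));S=pickle.load(open('side0.pkl','rb'))
print(plane(T,344.5,230.9,.08), proj(T,[.42,-.304,.08]))
for z in(.08,.058,.004): print(z,proj(S,[.42,-.304,z]), ((proj(S,[.42,-.304,z])-[165,250]+.5)*5-.5))
g=cv2.cvtColor(S['frame'],cv2.COLOR_RGB2GRAY)
for r in (284,288,292,300,306): print(r,g[r,188:216])
print('shorts',plane(T,(195+.5)/6-.5+285,(418+.5)/6-.5+165,.054))
plan(.42,-.304,.20,8.8)
E
```

```text
[ 0.42151678 -0.30432217  0.08      ] [344.38072426 231.47209021]
0.08 [201.38776082 278.82732917] [183.9388041  146.13664584]
0.058 [202.11614617 288.87628939] [187.58073083 196.38144694]
0.004 [203.84027148 312.16334938] [196.20135742 312.81674692]
284 [108  90  91  92  97  75   1   6  10  12  15   8  16  15  10   9  10   3
   0   8  53  99  56 106 145 142 142 141]
288 [132  92  93  62  63  64   8   4   2   3   5   1   5   3   6   3   0   1
   3   0  52 145 103  47  67 139 141 142]
292 [144 130 112  87  61  60  51  38   2   5   0   3   1   4   3   1   4   1
  13  38  53  73  57  57  58  63 106 142]
300 [ 61  62  62  60  63  63  63  56  58  58  58  55  57  56  56  67  67  79
  78  75  76 102 147 144 145 145 129  46]
306 [140 139 139 141 140 140 142 121  94  91  90  91  92  92  91  92  92  91
  92  91  87  84 144 142 141 141 140 142]
shorts [ 0.4113786  -0.23455398  0.054     ]
t=0.10 pos [ 0.2014 -0.4845  0.2511] jaw -67.43 tooly [-0.     0.001 -1.   ] F [-0.82 -0.21 -0.01] op 0.0921 q [-1.32  0.34  1.52 -0.    1.28 -0.15]
MOVE [-0.2711  0.0513 -0.0827] twist -76.23
```

>>> send_rows(motion=[[[-0.271,0.03,-0.083,-76.2],[-0.271,0.03,-0.083,-76.2],[-0.271,0.03,-0.083,-76.2],[-0.271,0.03,-0.083,-76.2],[-0.271,0.03,-0.083,-76.2],[-0.271,0.03,-0.083,-76.2],[-0.271,0.03,-0.083,-76.2],[-0.271,0.03,-0.083,-76.2]]], gripper=0.75)

```text
time: 0.9
tool_pos: [0.4205, -0.3025, 0.2207]
tool_rot: [-1.572, 0.002, -1.539]
contact_force: [0.8, 0.7, -0.3]
opening: 0.0687
```

```bash
python3 - <<'E'
from h import *
plan(.42,-.304,.12,8.8)
E
```

```text
t=0.90 pos [ 0.4205 -0.3025  0.2207] jaw 1.83 tooly [-0.001  0.002 -1.   ] F [ 0.79  0.74 -0.26] op 0.0687 q [-0.77  0.36  1.59  0.    1.2  -0.8 ]
MOVE [ 0.0017  0.1006 -0.0005] twist -6.97
```

>>> send_rows(motion=[[[0.0015,0.05,-0.0005,-7],[0.0015,0.09,-0.0005,-7],[0.0015,0.12,-0.0005,-7],[0.0015,0.14,-0.0005,-7],[0.0015,0.149,-0.0005,-7],[0.0015,0.149,-0.0005,-7],[0.0015,0.149,-0.0005,-7]]])

```text
time: 1.6
tool_pos: [0.4203, -0.3041, 0.0724]
tool_rot: [-1.571, 0.001, -1.417]
contact_force: [0.0, 0.6, 1.1]
opening: 0.069
```

```bash
python3 - <<'E'
from h import *
plan(.42,-.304,.07,8.8)
for n in ("top","side"):
    c=read_camera(n)
    f=c['frame'][:,:,::-1]
    f=f[160:270,280:390] if n=='top' else f[180:340,120:320]
    cv2.imwrite(f'pics/{n}1.png',cv2.resize(cv2.convertScaleAbs(f,alpha=1.4),None,fx=4,fy=4))
E
```

```text
t=1.60 pos [ 0.4203 -0.3041  0.0724] jaw 8.83 tooly [-0.     0.001 -1.   ] F [0.04 0.6  1.15] op 0.069 q [-0.77  0.55  1.76  0.    0.83 -0.93]
MOVE [-0.0001  0.0024 -0.0003] twist 0.03
```

View pics/side1.png

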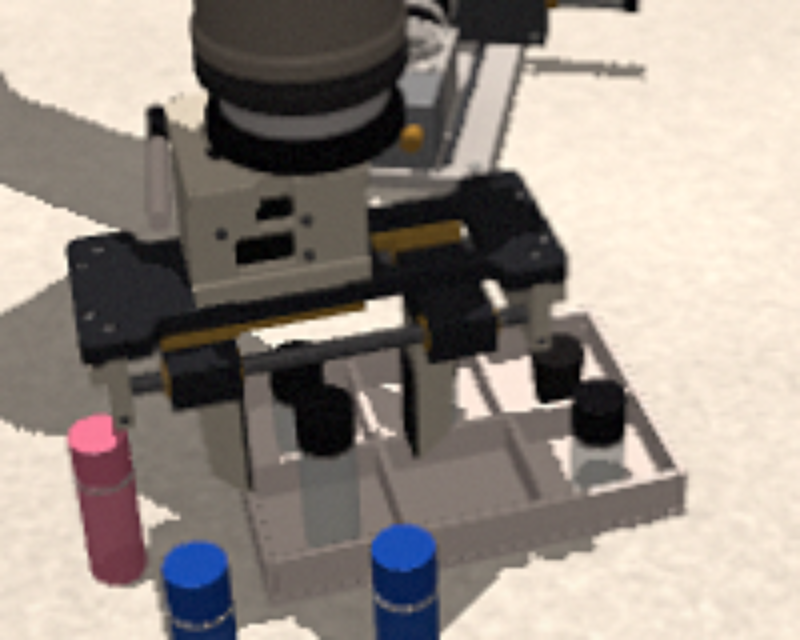

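The tall standard stands between the open fingers, at about (328,470), with its neighbours clear. Next I close.

>>> send_rows(motion=[[[0,0.002,0,0],[0,0.002,0,0],[0,0.002,0,0],[0,0.002,0,0],[0,0.002,0,0],[0,0.002,0,0],[0,0.002,0,0],[0,0.002,0,0]]], gripper=0.15, grip_force=20)

```text
time: 2.5
tool_pos: [0.4205, -0.3042, 0.0709]
tool_rot: [-1.57, 0.0, -1.417]
contact_force: [-0.4, 1.0, 0.6]
opening: 0.0245
```

>>> send_rows(motion=[[[0,-0.005,0,0],[0,-0.02,0,0],[0,-0.045,0,0],[0,-0.075,0,0],[0,-0.105,0,0],[0,-0.13,0,0],[0,-0.135,0,0],[0,-0.135,0,0]]])

```text
time: 3.3
tool_pos: [0.4206, -0.3044, 0.2064]
tool_rot: [-1.569, -0.001, -1.417]
contact_force: [-0.0, 0.6, -0.1]
opening: 0.0245
```

```bash
python3 - <<'E'
from h import *
plan(.4855,.0418,.22,-15.1)
import pickle
for n in ("top","side"):
    c=read_camera(n);pickle.dump(c,open(n+'2.pkl','wb'))
    f=c['frame'][:,:,::-1]
    f=f[150:280,280:410] if n=='top' else f[120:320,100:300]
    cv2.imwrite(f'pics/{n}2.png',cv2.resize(cv2.convertScaleAbs(f,alpha=1.4),None,fx=3,fy=3))
E
```

```text
t=3.30 pos [ 0.4206 -0.3044  0.2064] jaw 8.84 tooly [ 0.002 -0.001 -1.   ] F [-0.    0.57 -0.07] op 0.0245 q [-0.77  0.37  1.61  0.    1.16 -0.93]
MOVE [-0.3321 -0.0137  0.1174] twist 23.94
```

View pics/side2.png

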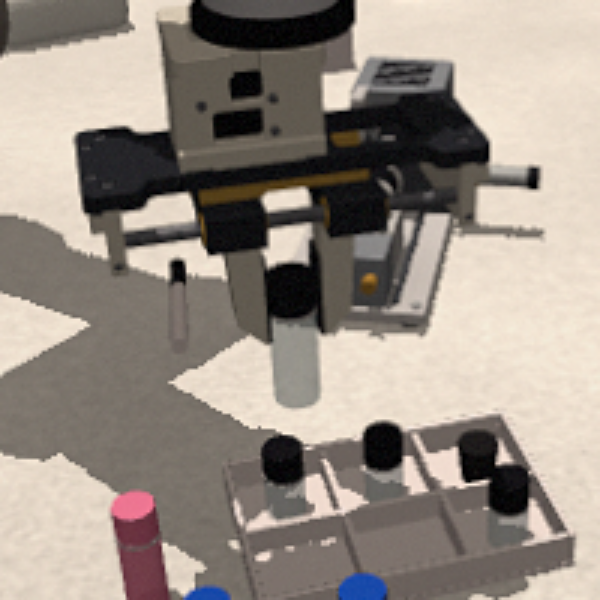

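```bash
python3 - <<'E'
from h import *
import pickle
S=pickle.load(open('side2.pkl','rb'))
z0=.1395
for y in(-.308,-.304,-.300):
  a=np.linspace(0,6.28,60)
  b=[proj(S,[.4206+.0125*np.cos(t),y+.0125*np.sin(t),z0]) for t in a]
  tt=[proj(S,[.4206+.0125*np.cos(t),y+.0125*np.sin(t),z0+.076]) for t in a]
  b=np.array(b);tt=np.array(tt);print(y,'bottom max row',b[:,1].max(),'cols',b[:,0].min(),b[:,0].max(),'top min row',tt[:,1].min())
f=S['frame'][200:262,180:220,::-1]
cv2.imwrite('pics/s2z.png',cv2.resize(cv2.convertScaleAbs(f,alpha=1.6),None,fx=9,fy=9,interpolation=cv2.INTER_NEAREST))
g=cv2.cvtColor(S['frame'],cv2.COLOR_RGB2GRAY)
print(g[245:260,196:202]); print(g[198:216,196:202]);print(g[248,186:212])
E
```

```text
-0.308 bottom max row 256.0248599748449 cols 191.9527598861447 207.69385200121542 top min row 206.038021993135
-0.304 bottom max row 254.51820566884615 cols 191.8746364031059 207.53643242171262 top min row 204.75535304907777
-0.3 bottom max row 253.02671914088396 cols 191.79749669321788 207.3807441073459 top min row 203.48630088785242
[[107 105 107 106 106 103]
 [108 105 107 106 108 104]
 [104 104 105 107 106 105]
 [107 106 106 106 107 106]
 [108 109 108 107 108 107]
 [107 108 107 107 107 105]
 [107 106 107 108 106 106]
 [106 105 105 106 107 106]
 [105 107 107 106 107 107]
 [104 107 107 105 104 104]
 [102 103 103 102 101 107]
 [154 142 143 149 157 161]
 [161 161 163 164 166 166]
 [164 164 162 159 163 165]
 [162 165 164 164 164 164]]
[[160 160 160 161 155 145]
 [158 161 163 163 154 141]
 [161 162 160 158 148 143]
 [159 160 158 155 143 146]
 [160 160 156 148 144 143]
 [161 161 155 143 142 143]
 [162 158 149 142 141 143]
 [163 157 143 143 141 146]
 [148 138 138 142 145 149]
 [ 86  78  87  90  95 113]
 [  0   2   0   0   7  47]
 [  3   1   2   2   3   4]
 [  6   8  10   5   4   8]
 [  4   4   7   6   3   7]
 [  5   9  12   1   7   9]
 [  5   5   5  13   5   9]
 [ 10   8   6   4   5   3]
 [  1   6   6   6   5   8]]
[163 161 161 163 159 116 104 107 106 107 107 106 106 106 107 106 104 104
 101  97 118 158 165 164 161 160]
```

View pics/s2z.png

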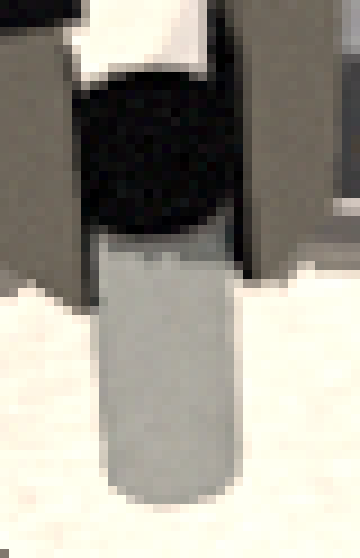

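The standard is held upright. The foot is at about (200,255) in side, within 1–2 px of the prediction. Next I carry it over the well.

>>> send_rows(motion=[[[-0.04,0,0.014,3],[-0.09,0,0.032,7],[-0.14,0,0.05,11],[-0.19,0,0.068,15],[-0.24,0,0.086,19],[-0.29,0,0.103,22],[-0.32,0,0.113,24],[-0.332,0,0.1175,24]]])

```text
time: 4.2
tool_pos: [0.4843, 0.0463, 0.2038]
tool_rot: [-1.576, 0.002, -1.832]
contact_force: [-0.1, -0.9, -1.1]
opening: 0.0244
```

```bash
python3 - <<'E'
from h import *
plan(.4855,.0418,.16,-15.1)
E
```

```text
t=4.20 pos [0.4843 0.0463 0.2038] jaw -14.98 tooly [-0.004  0.003 -1.   ] F [-0.1  -0.92 -1.13] op 0.0244 q [-0.06  0.32  1.7   0.    1.13  0.2 ]
MOVE [0.0041 0.0437 0.0025] twist 0.12
```

>>> send_rows(motion=[[[0.004,0.02,0.0025,0],[0.004,0.035,0.0025,0],[0.004,0.044,0.0025,0],[0.004,0.044,0.0025,0],[0.004,0.044,0.0025,0]]])

```text
time: 4.7
tool_pos: [0.4856, 0.0415, 0.1596]
tool_rot: [-1.576, 0.002, -1.833]
contact_force: [0.4, -0.2, -1.5]
opening: 0.0247
```

```bash
python3 - <<'E'
from h import *
plan(.4855,.0418,.16,-15.1)
import pickle
for n in ("top","side"):
    c=read_camera(n);pickle.dump(c,open(n+'3.pkl','wb'))
    f=c['frame'][:,:,::-1]
    f=f[140:260,150:280] if n=='top' else f[130:230,180:280]
    cv2.imwrite(f'pics/{n}3.png',cv2.resize(cv2.convertScaleAbs(f,alpha=1.4),None,fx=6,fy=6))
E
```

```text
t=4.70 pos [0.4856 0.0415 0.1596] jaw -15.01 tooly [-0.004  0.003 -1.   ] F [ 0.41 -0.16 -1.5 ] op 0.0247 q [-0.07  0.38  1.76  0.    1.02  0.19]
MOVE [-0.0003 -0.0004 -0.0002] twist 0.09
```

View pics/side3.png

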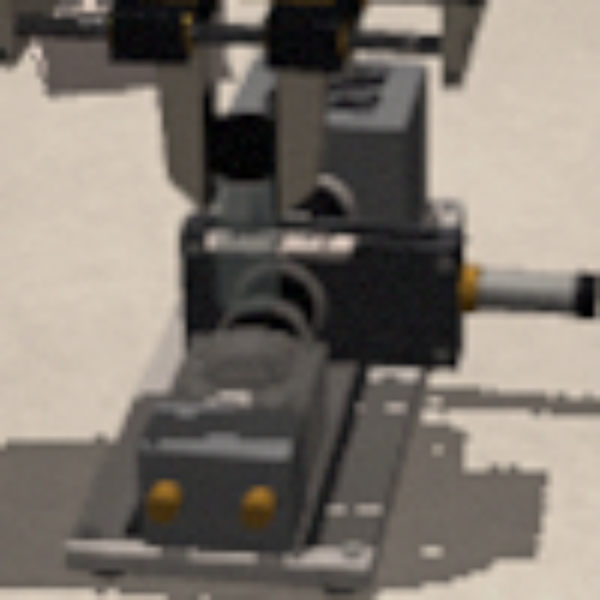

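View pics/top3.png

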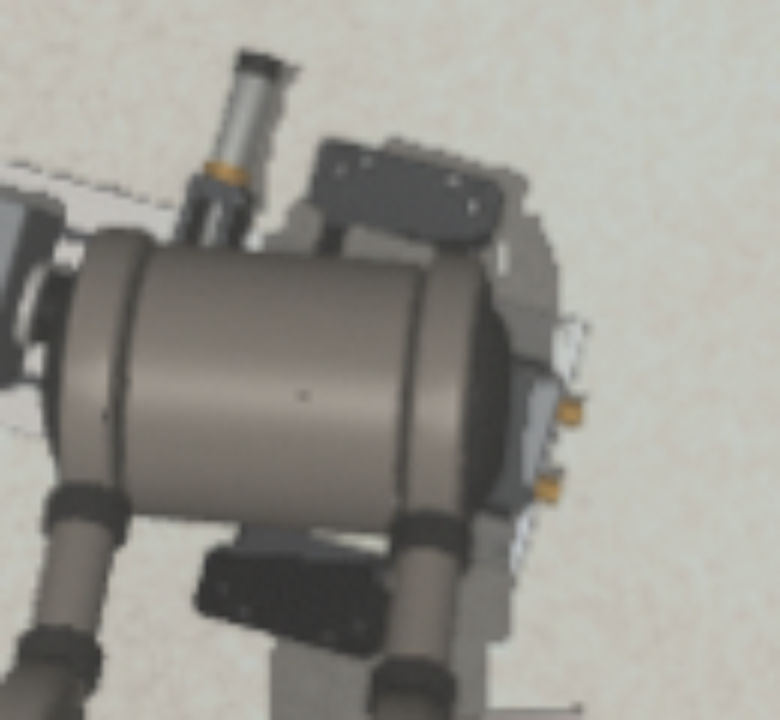

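>>> send_rows(motion=[[[0,0.01,0,0],[0,0.018,0,0],[0,0.024,0,0],[0,0.027,0,0],[0,0.03,0,0],[0,0.033,0,0],[0,0.033,0,0]]])

```text
time: 5.5
tool_pos: [0.4857, 0.0417, 0.127]
tool_rot: [-1.575, 0.002, -1.833]
contact_force: [-0.4, 0.5, -0.4]
opening: 0.0246
```

```bash
python3 - <<'E'
from h import *
plan(.4855,.0418,.103,-15.1)
import pickle
for n in ("side",):
    c=read_camera(n);pickle.dump(c,open(n+'4.pkl','wb'))
    f=c['frame'][:,:,::-1]
    f=f[140:220,190:270]
    cv2.imwrite(f'pics/{n}4.png',cv2.resize(cv2.convertScaleAbs(f,alpha=1.8),None,fx=7,fy=7))
E
```

```text
t=5.50 pos [0.4857 0.0417 0.127 ] jaw -15.0 tooly [-0.003  0.003 -1.   ] F [-0.36  0.54 -0.44] op 0.0246 q [-0.07  0.42  1.79  0.    0.93  0.19]
MOVE [ 0.      0.024  -0.0001] twist 0.1
```

View pics/side4.png

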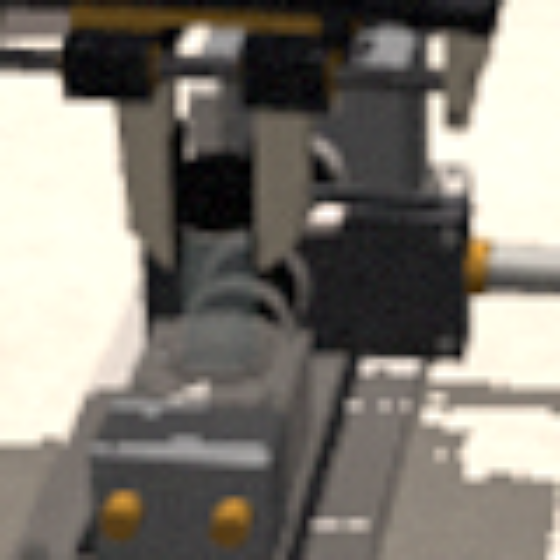

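The foot has entered the collar (around (215,350)) with no contact force, so I keep lowering gently.

>>> send_rows(motion=[[[0,0.004,0,0],[0,0.009,0,0],[0,0.013,0,0],[0,0.017,0,0],[0,0.02,0,0],[0,0.022,0,0],[0,0.022,0,0]]])

```text
time: 6.25
tool_pos: [0.4856, 0.0418, 0.1049]
tool_rot: [-1.575, 0.002, -1.833]
contact_force: [-0.3, 0.3, -1.4]
opening: 0.0245
```

>>> send_rows(motion=[[[0,0.001,0,0],[0,0.002,0,0],[0,0.003,0,0],[0,0.003,0,0]]])

```text
time: 6.65
tool_pos: [0.4858, 0.0418, 0.1028]
tool_rot: [-1.574, 0.003, -1.833]
contact_force: [-3.0, 0.0, 7.2]
opening: 0.0243
```

>>> send_rows(motion=[[[0,0,0,0],[0,0,0,0],[0,0,0,0],[0,0,0,0],[0,0,0,0],[0,0,0,0]]], gripper=0.6)

```text
time: 7.25
tool_pos: [0.4858, 0.0418, 0.1027]
tool_rot: [-1.575, 0.002, -1.833]
contact_force: [-0.1, -0.4, 0.1]
opening: 0.0549
```

>>> send_rows(motion=[[[0,-0.01,0,0],[0,-0.03,0,0],[0,-0.06,0,0],[0,-0.09,0,0],[0,-0.12,0,0],[0,-0.13,0,0],[0,-0.13,0,0]]])

```text
time: 7.95
tool_pos: [0.4867, 0.0414, 0.2342]
tool_rot: [-1.571, 0.003, -1.833]
contact_force: [-0.1, 0.2, -0.3]
opening: 0.055
```

```bash
python3 - <<'E'
from h import *
plan(.4928,.1438,.20,-15.3)
import pickle
for n in ("side",):
    c=read_camera(n);pickle.dump(c,open(n+'5.pkl','wb'))
    f=c['frame'][:,:,::-1]
    f=f[130:220,190:280]
    cv2.imwrite(f'pics/{n}5.png',cv2.resize(cv2.convertScaleAbs(f,alpha=1.8),None,fx=7,fy=7))
print(proj(c,[.4855,.0418,.112]))
E
```

```text
t=7.95 pos [0.4867 0.0414 0.2342] jaw -15.0 tooly [ 0.001  0.003 -1.   ] F [-0.11  0.2  -0.28] op 0.055 q [-0.07  0.29  1.65  0.    1.2   0.19]
MOVE [-0.1004  0.0345 -0.0207] twist 0.3
[221.32965027 171.74746218]
```

View pics/side5.png

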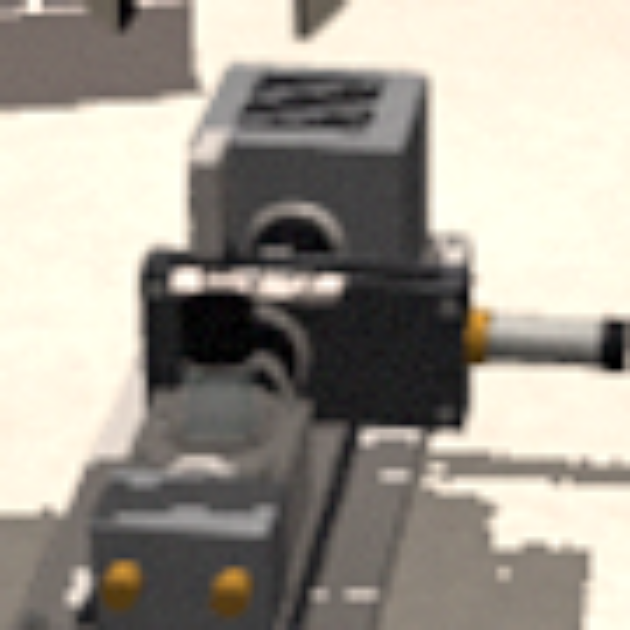

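The standard sits upright in the well: its cap spans about (217,295)–(217,365) in the crop and the cap-top prediction matches. The tab is still shut at about (207,150–250). Next I move over the tab.

>>> send_rows(motion=[[[-0.03,0,-0.006,0.3],[-0.07,0,-0.014,0.3],[-0.1,0.02,-0.0205,0.3],[-0.1,0.05,-0.0205,0.3],[-0.1,0.07,-0.0205,0.3],[-0.1,0.07,-0.0205,0.3],[-0.1,0.07,-0.0205,0.3]]])

```text
time: 8.7
tool_pos: [0.4914, 0.1434, 0.1622]
tool_rot: [-1.576, 0.002, -1.838]
contact_force: [0.1, -0.0, -0.3]
opening: 0.0552
```

```bash
python3 - <<'E'
from h import *
plan(.4928,.1438,.116,-15.3)
import pickle
for n in ("top","side",):
    c=read_camera(n);pickle.dump(c,open(n+'6.pkl','wb'))
    f=c['frame'][:,:,::-1]
    f=f[110:200,180:280] if n=='side' else f[150:260,120:250]
    cv2.imwrite(f'pics/{n}6.png',cv2.resize(cv2.convertScaleAbs(f,alpha=1.8),None,fx=6,fy=6))
E
```

```text
t=8.70 pos [0.4914 0.1434 0.1622] jaw -15.31 tooly [-0.005  0.003 -1.   ] F [ 0.07 -0.03 -0.25] op 0.0552 q [0.13 0.41 1.69 0.   1.05 0.4 ]
MOVE [-0.0007  0.0462  0.0015] twist -0.01
```

View pics/side6.png

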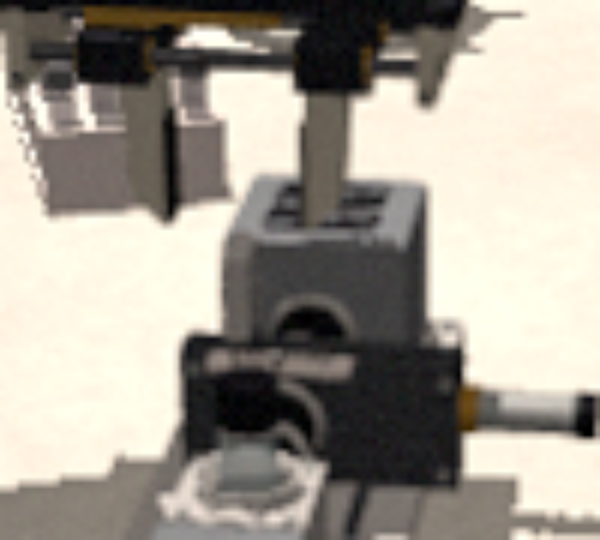

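View pics/top6.png

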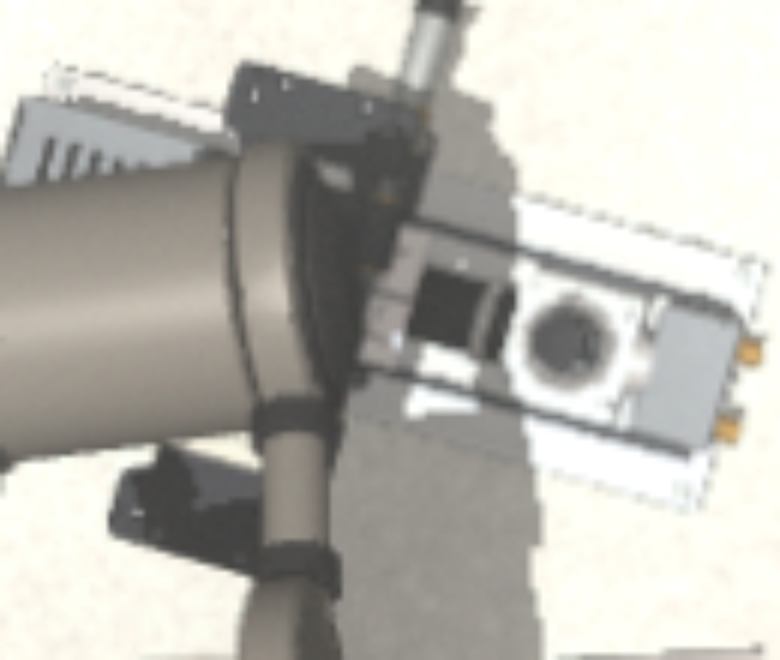

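The fingers' inner faces are at columns 172 and 303, and the tab is at 222–250, so it is centred between them. In top the standard sits inside the collar at (565,335). I descend.

>>> send_rows(motion=[[[-0.0005,0.012,0.0015,0],[-0.0005,0.024,0.0015,0],[-0.0005,0.035,0.0015,0],[-0.0005,0.043,0.0015,0],[-0.0005,0.047,0.0015,0],[-0.0005,0.047,0.0015,0],[-0.0005,0.047,0.0015,0]]])

```text
time: 9.5
tool_pos: [0.4941, 0.1437, 0.1168]
tool_rot: [-1.573, 0.003, -1.838]
contact_force: [0.7, -0.2, 0.5]
opening: 0.0549
```

```bash
python3 - <<'E'
from h import *
plan(.4928,.1438,.116,-15.3)
import pickle
for n in ("side",):
    c=read_camera(n);pickle.dump(c,open(n+'7.pkl','wb'))
    f=c['frame'][:,:,::-1]
    f=f[110:200,180:280] if n=='side' else f[150:260,120:250]
    cv2.imwrite(f'pics/{n}7.png',cv2.resize(cv2.convertScaleAbs(f,alpha=1.8),None,fx=8,fy=6.66))
E
```

```text
t=9.50 pos [0.4941 0.1437 0.1168] jaw -15.32 tooly [-0.001  0.003 -1.   ] F [ 0.75 -0.2   0.49] op 0.0549 q [0.13 0.47 1.73 0.   0.93 0.4 ]
MOVE [ 0.0002  0.0008 -0.0013] twist -0.02
```

View pics/side7.png

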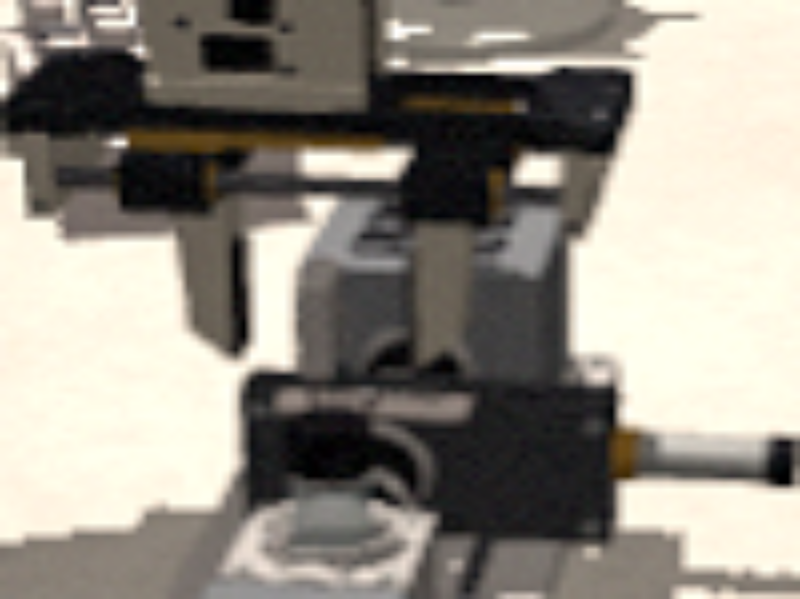

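>>> send_rows(motion=[[[0,0.001,-0.0015,0],[0,0.001,-0.0015,0],[0,0.001,-0.0015,0],[0,0.001,-0.0015,0],[0,0.001,-0.0015,0],[0,0.001,-0.0015,0],[0,0.001,-0.0015,0],[0,0.001,-0.0015,0]]], gripper=0.0, grip_force=30)

```text
time: 10.35
tool_pos: [0.4924, 0.1442, 0.116]
tool_rot: [-1.573, 0.003, -1.838]
contact_force: [-3.6, 0.1, 2.3]
opening: 0.0118
```

```bash
python3 - <<'E'
from h import *
plan(.4928,.1438,.116,-15.3)
import pickle
for n in ("side",):
    c=read_camera(n);pickle.dump(c,open(n+'8.pkl','wb'))
    f=c['frame'][:,:,::-1]
    f=f[110:200,180:280] if n=='side' else f[150:260,120:250]
    cv2.imwrite(f'pics/{n}8.png',cv2.resize(cv2.convertScaleAbs(f,alpha=1.8),None,fx=8,fy=6.66))
E
```

```text
t=10.35 pos [0.4924 0.1442 0.116 ] jaw -15.32 tooly [-0.001  0.004 -1.   ] F [-3.56  0.1   2.28] op 0.0118 q [0.13 0.47 1.74 0.   0.93 0.4 ]
MOVE [ 0.0003 -0.      0.0005] twist -0.02
```

View pics/side8.png

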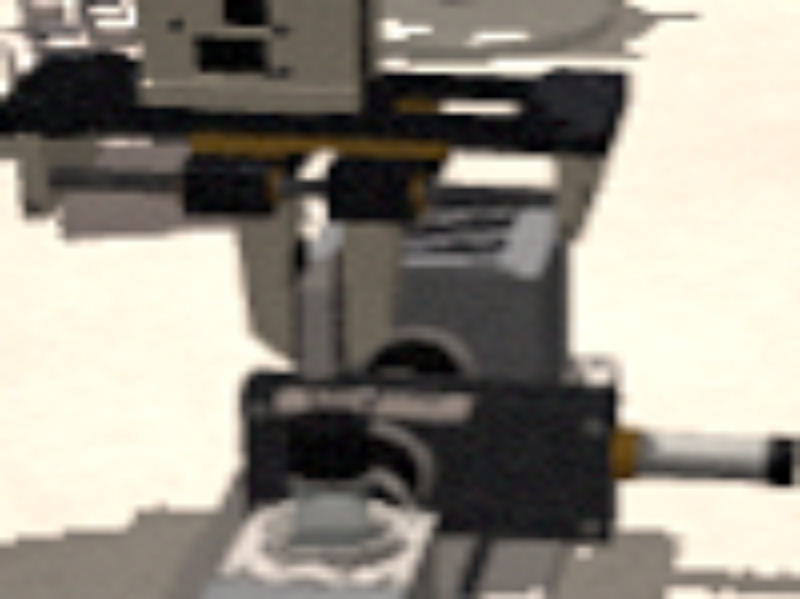

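The tab is gripped at an opening of 11.8 mm. I nudge gently toward -x to find the shut stop and use it as the zero.

>>> send_rows(motion=[[[0,0,-0.0005,0],[0,0,-0.0005,0],[0,0,-0.0005,0]]])

```text
time: 10.7
tool_pos: [0.4918, 0.1443, 0.116]
tool_rot: [-1.573, 0.003, -1.838]
contact_force: [-2.4, 0.6, 1.7]
opening: 0.0116
```

>>> send_rows(motion=[[[0,0,-0.0005,0],[0,0,-0.0005,0],[0,0,-0.0005,0]]])

```text
time: 11.0
tool_pos: [0.4918, 0.1444, 0.116]
tool_rot: [-1.572, 0.003, -1.838]
contact_force: [0.6, 0.8, -1.0]
opening: 0.0115
```

```bash
python3 - <<'E'
from h import *
plan(.4928,.1438,.116,-15.3)
E
```

```text
t=11.00 pos [0.4918 0.1444 0.116 ] jaw -15.32 tooly [-0.001  0.004 -1.   ] F [ 0.6   0.82 -0.98] op 0.0115 q [0.13 0.47 1.74 0.   0.93 0.4 ]
MOVE [ 0.0003 -0.      0.0011] twist -0.02
```

The force went from -3.6 N to +0.6 N with the position blocked at (0.4918, 0.1444), so that is the shut stop. I slide +x, short of half first.

>>> send_rows(motion=[[[0,0,0.003,0],[0,0,0.006,0],[0,0,0.009,0],[0,0,0.012,0],[0,0,0.015,0],[0,0,0.017,0],[0,0,0.018,0],[0,0,0.018,0]]])

```text
time: 11.8
tool_pos: [0.5085, 0.1398, 0.116]
tool_rot: [-1.574, 0.003, -1.838]
contact_force: [-5.9, 2.0, 4.6]
opening: 0.0115
```

```bash
python3 - <<'E'
from h import *
a=np.radians(-15.3);u=np.array([np.cos(a),np.sin(a)])
p=np.array([.4918,.1444])+.02*u
plan(*p,.116,-15.3)
s=sensors.observe();print('travel',(s['tool_pos'][:2]-[.4918,.1444])@u,'Fx',s['contact_force'][:2]@u)
c=read_camera('side')
f=c['frame'][110:200,180:280,::-1]
cv2.imwrite(f'pics/side9.png',cv2.resize(cv2.convertScaleAbs(f,alpha=1.8),None,fx=8,fy=6.66))
E
```

```text
t=11.80 pos [0.5085 0.1398 0.116 ] jaw -15.32 tooly [-0.002  0.004 -1.   ] F [-5.9   2.01  4.56] op 0.0115 q [0.12 0.5  1.7  0.   0.95 0.39]
MOVE [-0.0001 -0.      0.0026] twist -0.02
travel 0.01736843363176366 Fx -6.224930486583512
```

View pics/side9.png

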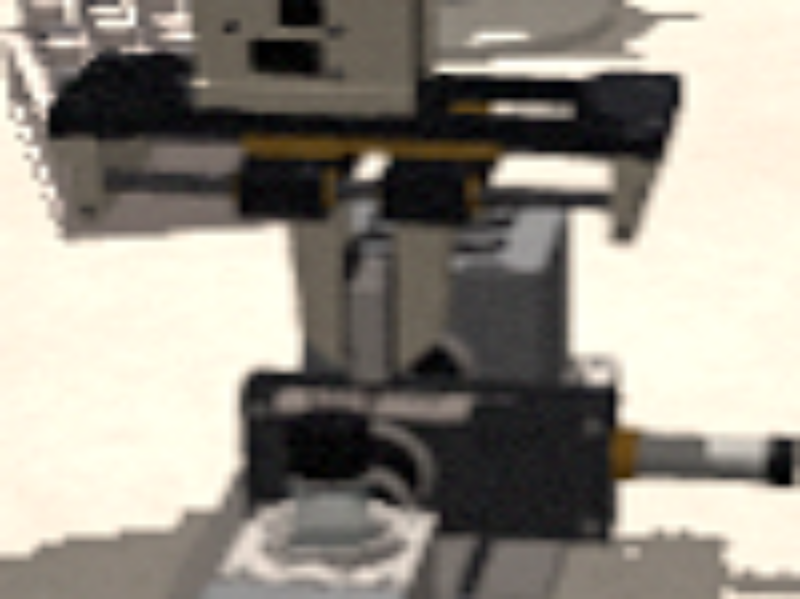

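>>> send_rows(motion=[[[0,0,0.001,0],[0,0,0.002,0],[0,0,0.003,0],[0,0,0.003,0],[0,0,0.003,0],[0,0,0.003,0],[0,0,0.003,0]]])

```text
time: 12.55
tool_pos: [0.5107, 0.1391, 0.116]
tool_rot: [-1.576, 0.003, -1.838]
contact_force: [-7.0, 2.4, 4.8]
opening: 0.0121
```

```bash
cat > chk.py <<'E'
from h import *
import sys,pickle
a=np.radians(-15.3);u=np.array([np.cos(a),np.sin(a)])
p=np.array([.4918,.1444])+.02*u
plan(*p,.116,-15.3)
s=sensors.observe();print('travel',(s['tool_pos'][:2]-[.4918,.1444])@u,'Fx',s['contact_force'][:2]@u)
for n,b in(('side',(205,140,255,180)),('top',(140,160,260,250))):
    c=read_camera(n);pickle.dump(c,open(n+sys.argv[1]+'.pkl','wb'))
    f=c['frame'][b[1]:b[3],b[0]:b[2],::-1];k=800//(b[2]-b[0])
    k=min(k,600//(b[3]-b[1]))
    cv2.imwrite(f'pics/{n}{sys.argv[1]}.png',cv2.resize(cv2.convertScaleAbs(f,alpha=2),None,fx=k,fy=k,interpolation=cv2.INTER_CUBIC))
E
python3 chk.py 10
```

```text
t=12.55 pos [0.5107 0.1391 0.116 ] jaw -15.31 tooly [-0.004  0.004 -1.   ] F [-7.01  2.37  4.83] op 0.0121 q [0.12 0.5  1.69 0.01 0.96 0.38]
MOVE [-0.0001 -0.      0.0004] twist -0.01
travel 0.019591046830085473 Fx -7.3831297312707225
```

View pics/side10.png

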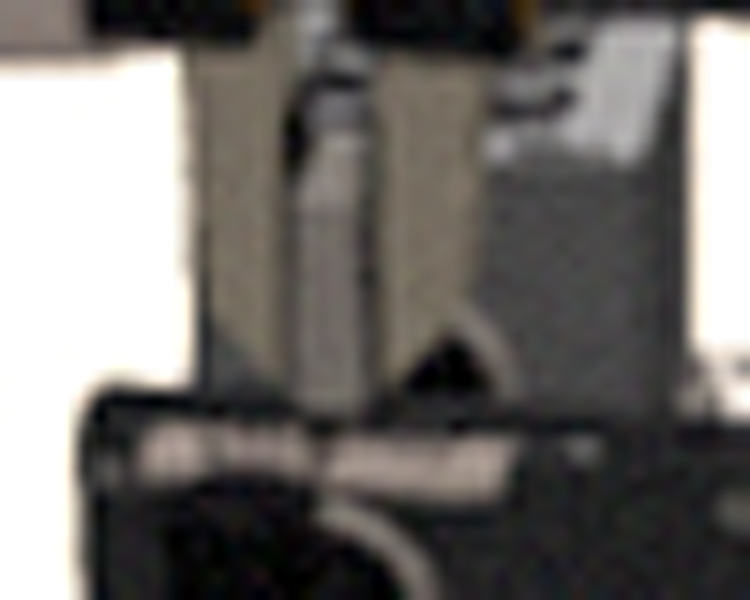

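View pics/top10.png

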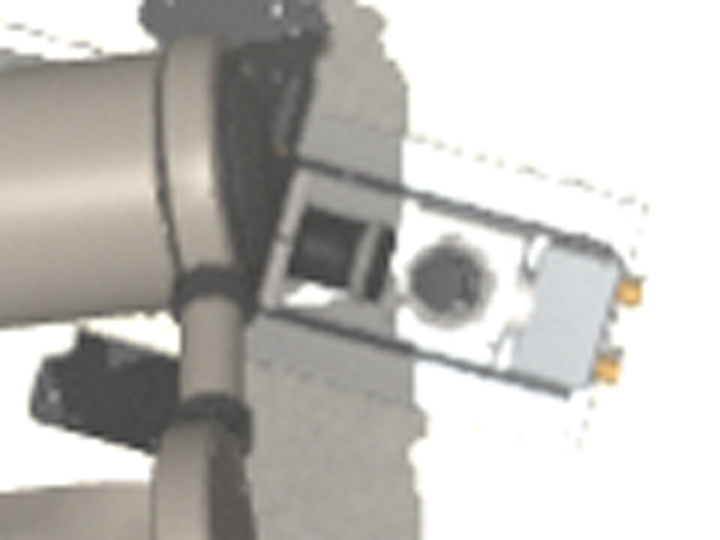

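The pointer and long mark merge into one dark line at about (318,450), the middle of the strip (140–512). The measured travel is 19.6 mm, so I make a small top-up that allows for servo lag.

>>> send_rows(motion=[[[0,0,0.0012,0],[0,0,0.0012,0],[0,0,0.0012,0],[0,0,0.0012,0],[0,0,0.0012,0],[0,0,0.0012,0]]])

```text
time: 13.25
tool_pos: [0.511, 0.139, 0.116]
tool_rot: [-1.578, 0.002, -1.838]
contact_force: [-6.4, 2.4, 4.2]
opening: 0.0119
```

```bash
python3 chk.py 11; python3 - <<'E'
from h import *
import pickle
a=pickle.load(open('side0.pkl','rb'));b=pickle.load(open('side11.pkl','rb'))
for c in(a,b):
    g=cv2.cvtColor(c['frame'],cv2.COLOR_RGB2GRAY);print(g[168:173,212:242])
E
```

```text
t=13.25 pos [0.511 0.139 0.116] jaw -15.3 tooly [-0.006  0.004 -1.   ] F [-6.37  2.41  4.21] op 0.0119 q [0.12 0.5  1.69 0.01 0.96 0.38]
MOVE [-0.0001 -0.      0.    ] twist -0.0
travel 0.019977438896170076 Fx -6.780352163048637
[[ 33  32  51  91 114 111  83  31  40  29  28  63  77  84  81  53  65  60
   64  52  41  38  37  15  23  16  11  10  14  13]
 [ 21  26  86 141 149 150 114  80 107 100 101 113 112 100  96  91 118 111
  100  78  92  92  73  85 117 115  97  50  30  29]
 [ 37  32  99 143 142 149 134 131 144 141 143 142 138 103  80 120 143 141
  134 125 134 111  98 134 149 152 121  51  31  28]
 [ 51  36  70  95 102 110 110 110 113 118 119 119 120  96  85 119 133 138
  138 138 138 128 134 150 150 144 103  21  14  14]
 [ 32  23  22  28  29  32  32  34  42  51  56  54  52  50  60  73  78  86
   90  91  91 101 108 109 109 100  64   9  17  14]]
[[21 22 24 49 58 55 45 45 44 35 35 31 40 32 26 22 27 22 20 24 22 23 25 16
  19 20 20 17 11 12]
 [16 13 43 70 78 77 60 56 67 58 58 60 59 45 37 44 57 54 54 47 45 46 46 52
  59 59 54 36 26 24]
 [31 22 54 77 74 78 61 47 59 56 59 59 68 53 41 61 73 72 74 67 68 61 62 71
  76 78 63 34 24 17]
 [40 32 43 58 58 56 43 30 29 27 30 32 49 45 48 70 73 74 73 75 76 72 73 75
  74 75 55 11 14 15]
 [30 21 25 26 26 17  7  9 13  6 10  6 14 18 37 47 47 51 53 57 57 60 64 63
  64 59 38 18 17 16]]
```

View pics/side11.png

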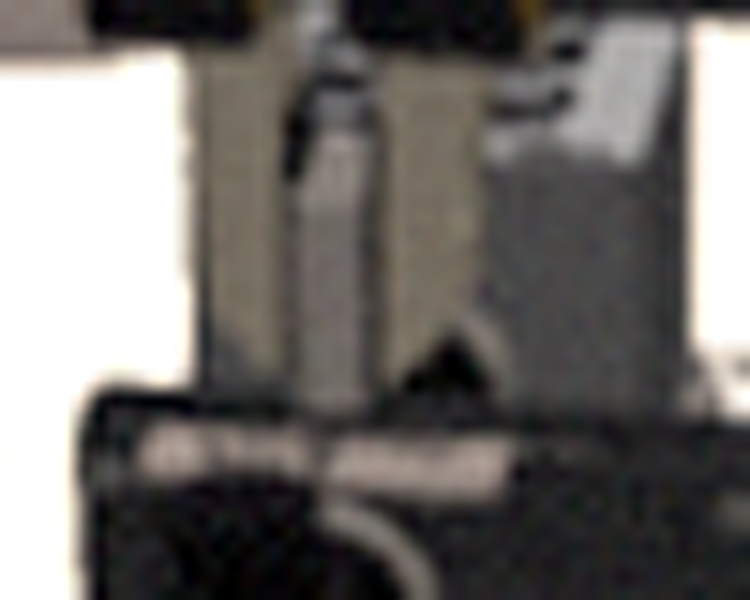

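```bash
python3 - <<'E'
from cell import sensors, hand_in
s=sensors.observe();print(s['time'],s['tool_pos'],s['contact_force'],s['opening'])
print(hand_in())
E
```

```text
13.35 [0.51104797 0.13903904 0.11596714] [-7.73049746  2.28070581  4.1254414 ] 0.011819208829343923
the job is handed in; nothing more can be done
None
```

I seated the tall standard in the photometer's well with the shutter shut. Then I took the shutter tab, slid it to half travel, and handed the job in still holding it, at 13.35 s. No verdict was reported.

- **Standard seated:** contact came (about 7 N) with the tool at z = 0.1028 m, against 0.1029 m expected for a foot fully down. The side picture after release shows it upright in the collar.
- **Shutter at half:** I took the shut stop as zero, found by nudging the tab gently against it. Measured travel then read 19.98 mm.
    - The force on the tool was 6.8–8 N against the expected 7.5 N plus 0.4 N of friction. The reading wanders by about 1 N.
    - In the side picture the pointer merges with the long middle mark at column 226. That is only good to about 2 mm, so the travel figure rests mainly on the arm's own position reading.
    - I approached half from below, and no reading went past it.
- **The rest:** I never touched the other things in the tray or the beaker. I did not take a separate picture of them at the end.
- **Disagreements:** a first side-view pick of the well's centre was about 14 mm off in y, from a bad pick of the collar's ellipse. The lamp-house corners were off by about 5 mm. I used neither, as the rail, scale strip and top-view collar agreed to about 3 mm and the standard went in without contact.

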